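# Press the proud relay home and press the small button

### The job

One of the three plug-in relays in the row on the rail stands proud of its socket: with the fingertips press it gently straight down until it is fully home. Then press the small button on the control box fully down, lightly, and let it come back up as you withdraw. Do not lift or pull anything, and leave the other relays, the broad mushroom button and the loose parts round about untouched.

Things in the scene. Friction and masses are not known exactly. Their poses are not given: they have to be found in the camera images.
- slide_proud (a joint): how far (m) the one relay that stands proud of its socket stands above its fully plugged-in position: 0 is fully home, at the start 0.008 to 0.011. It slides straight up and down with about 5 N of friction, stays where it is left, and meets a hard stop at 0. Its metal blades show in the gap.
- top_proud (a point): centre of the flat top of the proud relay; the point moves with it. The relay is 28 mm (its x) x 21 mm (its y) x 38 mm high, grey. Its top is about 0.0765 m above the bench when fully home. The three identical relays stand in a row along y of the rail, centres 44 mm apart, each in a grey socket 64 x 28 mm, 38 mm high including the rail below
- top_home1 (a point): centre of the flat top of one of the other two relays of the row, already fully home (top about 0.0765 m above the bench); same size as the proud one
- top_home2 (a point): centre of the flat top of one of the other two relays of the row, already fully home (top about 0.0765 m above the bench); same size as the proud one
- slide_home1 (a joint): how far (m) that relay stands above fully home; 0 at the start
- slide_home2 (a joint): how far (m) that relay stands above fully home; 0 at the start
- relay_proud: the proud relay, grey, 28 x 21 x 38 mm; origin at the centre of its underside
- relay_home1: one of the two relays already home, grey, 28 x 21 x 38 mm; origin at the centre of its underside
- relay_home2: one of the two relays already home, grey, 28 x 21 x 38 mm; origin at the centre of its underside
- small_button (a joint): travel (m) of the small button: 0 up, 0.005 fully down; it is sprung, takes about 1.5 N to start and 5 N to go fully down, and rises by itself
- small_button_top (a point): centre of the flat round top of the small button, diameter 21 mm; it stands 12 mm above a steel collar of diameter 29 mm; its top is 0.0695 m above the bench. It is one of the two upward-facing black buttons on top of the grey control box, which stands across the vise from the relays (80 x 150 mm, top 0.0515 m above the bench); their centres are 70 mm apart
- mushroom_button_top (a point): centre of the top of the other button, a broad black mushroom head of diameter 40 mm, its top 0.0785 m above the bench
- mushroom_button (a joint): travel (m) of the mushroom button: 0 up, 0.005 down
- small_button_collar: fixed steel collar that carries the small button; origin at the centre of its underside on the box's top
- mushroom_button_collar: fixed steel collar that carries the mushroom button; origin at the centre of its underside on the box's top
- spare_relay: spare plug-in relay standing loose on the bench near the rail, 28 x 21 x 38 mm; origin at the centre of its underside
- big_capacitor: loose upright capacitor near the rail, diameter 35, height 52 mm; origin at the centre of its underside
- small_capacitor: loose upright capacitor near the rail, diameter 25, height 40 mm; origin at the centre of its underside
- long_standoff: loose upright hexagonal spacer near the rail, 15 x 13 x 54 mm; origin at the centre of its underside
- short_standoff: loose upright hexagonal spacer near the control box, 15 x 13 x 44 mm; origin at the centre of its underside
- cup: loose steel cup of screws near the control box, diameter 63, height 36 mm; origin at the centre of its underside
There are look-alikes about, which are no part of the job. Leave any brown or purple look-alike of the small_capacitor alone.

How it is judged:
By the outcome, as a careful person would: the job done as asked, in the order asked, and still so for the second after the job is handed in, with the robot touching nothing.
It also fails if it takes over 40 s, if anything falls off the work surface, if the arm or the gripper's body presses on something with over 40 N, if the wrist force passes 120 N, or if a joint passes its speed limit or range.

### The arm

A 6-joint arm with a two-finger parallel gripper is mounted at the origin on a cart in front of the work surface, level with it; the furniture and walls round the work are solid. World frame = base frame: x ahead of the robot, y to its left, z up, the work surface at z = 0. Lengths are in m, angles in rad, forces in N, time in s.
With the tool pointing down it reaches from about 0.325 to 0.775 m from the base axis. Payload 5.5 kg.
Tool frame: the origin (TCP) lies midway between the tips of the shut fingers; the grasp point (between the pads) lies 19 mm behind it (robot.grip_point_offset is the z of the grasp point in the tool frame, in m); z points along the fingers, y is the line along which they close (so a half turn about z gives the same grasp; the last joint's range is limited). The gripper opens to 85 mm and grips with 20 to 120 N. Pads are 22 mm wide; open, the fingers measure 114 mm over their backs; the gripper's body (76 mm by 85 mm) begins 54 mm behind the grasp point. The pads swing forward as they close: fully open they stand 13 mm farther back than shut.
Start: joints at [-1.334, 0.091, 1.231, -0, 1.82, -0.057], TCP at [0.174, -0.574, 0.231] pointing down, gripper open.
Joint ranges: [-2.87, 2.87], [-0.86, 2.18], [0.17, 2.46], [-1.51, 4.65], [0.06, 2.69], [-2.65, 2.65]. Speed limits (rad/s): [2.57, 2.57, 3.01, 3.14, 3.14, 3.14].

### API

Orientations are given as a unit quaternion [x, y, z, w].
In Python, from bench import robot, vision gives the robot as it stands.
- The arm moves only by the shell command python3 -m creep 'ROWS'. ROWS is JSON, a list of rows, each an object of numbers: "wx", "wy", "wz": the turn, a rotation vector about the world's x, y, z as a fraction of full scale; "dx", "dy", "dz": the shift along the world's x, y, z as a fraction of full scale; "gripper": the finger opening in mm, from 0 to 85.4. In form: [{"wx": .., "wy": .., "wz": .., "dx": .., "dy": .., "dz": .., "gripper": ..}, ...]. A call has 1 to 12 rows; each row is the pose to reach, as a shift and turn from the pose commanded when the call began; what a row does not reach only later rows make up. Full scale, the value 1, is 80 mm for a shift and 90 degrees for a turn. A row lasts 1/12 s, in which the tool goes at most 41.7 mm and 7.16 degrees, less where a joint would pass 70% of its speed; a pose out of reach is approached as far as the arm can. A call with a number of a shift or a turn outside -1 to 1 is refused whole. A call with a gripper value outside its range is refused whole. The fingers move at their own pace and stop on an object; the grip force is fixed at half the most. Time passes only in rows, so rows that repeat a pose let the fingers close. It gives the time, the measured TCP pose, the force, the opening and the grip force at its end, in the units of the state.
- robot.sense(): the state, without advancing time (a new reading comes with each control period).
- vision.read_camera(name): name is "scene" or "top"; returns a dict with "pixels" (400x640x3 uint8, blue, green, red), "intrinsics" (3x3 intrinsics, pixels), "pose" (4x4, takes a point from camera to world coordinates). Camera axes: x right, y down, z forward; pixel columns grow to the right and rows downward; lengths in m; the calibration is good to about 2 mm. A picture is of the moment at which its call begins. There is no depth.
- robot.job_done(): hands the job in; it is judged then, once.
The state is a dict: "clock": time; "q": joint angles; "dq": joint speeds; "effort": joint torques, N m; "position": TCP position; "tcp_rot": TCP orientation; "force": force on the tool from outside, world axes, zero at the start; "torque": the same for the moment, N m; "opening": finger opening in m; "finger_force": force on a finger pad.
Only numpy, scipy, OpenCV 4.12 (cv2) and the standard library are available. Lean on these libraries where they do the work, as an engineer would, in place of code of your own. Each camera call takes 0.05 s, during which the arm holds its last target. There are 200 camera calls.

## Working session

There is one attempt and no reset: what is moved stays moved. The work goes in short steps, Python scripts to look and compute and a shell command to move; the robot and the scene stay as the last step left them, time stands still between calls to the robot, and variables do not carry over. Pictures are saved under pics/ and viewed, at most 10 in all, crops included, and the job is handed in when it is done.

```bash
mkdir -p pics; cat > h.py <<'E'
import numpy as np,cv2
from bench import robot,vision
def proj(c,p):
    q=np.linalg.inv(c["pose"])@np.append(p,1); u=np.array(c["intrinsics"])@q[:3]; return u[:2]/u[2]
def ray(c,u,z):
    P=np.array(c["pose"]); d=P[:3,:3]@np.linalg.solve(np.array(c["intrinsics"]),[u[0],u[1],1.]); o=P[:3,3]
    return o+d*(z-o[2])/d[2]
E
python3 - <<'E'
from h import *
for n in("scene","top"):
    c=vision.read_camera(n);cv2.imwrite(f"pics/{n}0.png",c["pixels"]);print(n,np.round(c["pose"],3).tolist(),np.round(c["intrinsics"],1).tolist())
print(robot.sense())
E
```

```text
scene [[0.635, -0.33, 0.698, -0.13], [-0.772, -0.297, 0.562, -0.726], [0.022, -0.896, -0.444, 0.465], [0.0, 0.0, 0.0, 1.0]] [[421.8, 0.0, 319.8], [0.0, 421.8, 199.3], [0.0, 0.0, 1.0]]
top [[0.011, -0.985, 0.171, 0.282], [-0.997, 0.001, 0.073, -0.321], [-0.072, -0.171, -0.983, 1.316], [0.0, 0.0, 0.0, 1.0]] [[473.7, 0.0, 315.7], [0.0, 473.7, 194.0], [0.0, 0.0, 1.0]]
{'clock': 0.1, 'q': array([-1.33369198e+00,  9.17770243e-02,  1.23175491e+00, -2.01061141e-05,
        1.81977447e+00, -5.67028321e-02]), 'dq': array([ 0.00096211, -0.00264032, -0.00366448,  0.00171632,  0.00070984,
        0.00067145]), 'effort': array([ 1.73724788e-03, -4.60216963e+01, -4.19219577e+01, -1.63972795e-04,
        1.05728445e-02, -1.96563781e-05]), 'position': array([ 0.17369249, -0.57405672,  0.2302738 ]), 'tcp_rot': array([ 9.89229057e-01,  1.46373286e-01, -8.68915444e-05, -8.52513299e-04]), 'force': array([-0.2865516 , -0.11232451,  0.24058461]), 'torque': array([ 0.00702634,  0.01502504, -0.00700555]), 'finger_force': 0.0, 'opening': 0.08536149336190103}
```

View pics/scene0.png

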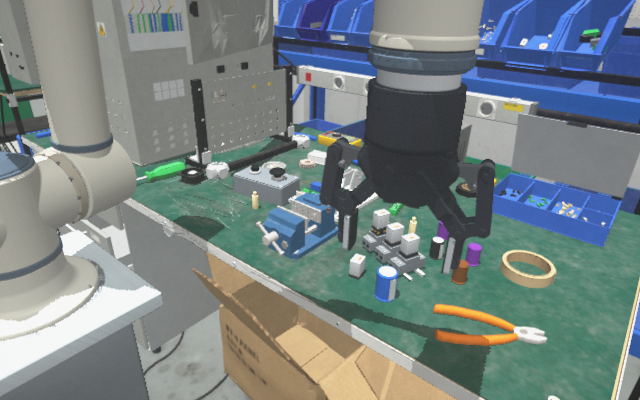

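View pics/top0.png

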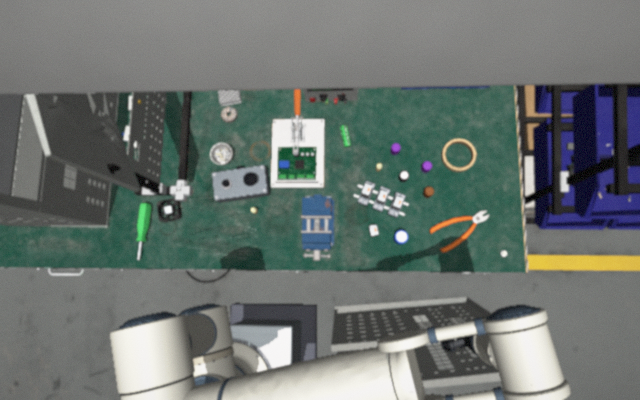

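The scene view shows three relays near (380,217), (394,231) and (409,244). The top view has them at about (367,189), (383,195) and (399,201), with the spare at (374,230). The box buttons are at (226,184), small, and (251,179), mushroom. Next I'll make close crops.

```bash
python3 - <<'E'
from h import *
a=cv2.imread("pics/scene0.png");b=cv2.imread("pics/top0.png")
f=lambda i,x,y,w,h,s:cv2.resize(i[y:y+h,x:x+w],None,fx=s,fy=s,interpolation=cv2.INTER_CUBIC)
A=f(a,345,200,100,75,4);B=f(a,230,155,100,75,4);C=f(b,340,165,100,75,4);D=f(b,195,150,100,75,4)
cv2.imwrite("pics/crop0.png",np.vstack([np.hstack([A,B]),np.hstack([C,D])]))
ct=vision.read_camera("top");cs=vision.read_camera("scene")
for n,u,z in(("r1",(367,188),.0765),("r2",(383,194),.0765),("r3",(399,200),.0765),("small",(226,183),.0695),("mush",(251,179),.0785)):
    p=ray(ct,u,z);print(n,p.round(4),proj(cs,p).round(1))
E
```

```text
r1 [ 0.514  -0.3653  0.0765] [382.4 213.8]
r2 [ 0.4978 -0.4072  0.0765] [396.9 224. ]
r3 [ 0.4818 -0.4486  0.0765] [412.6 234.9]
small [0.53   0.0169 0.0695] [254.7 165.5]
mush [ 0.539  -0.0537  0.0785] [277.4 168.4]
```

View pics/crop0.png

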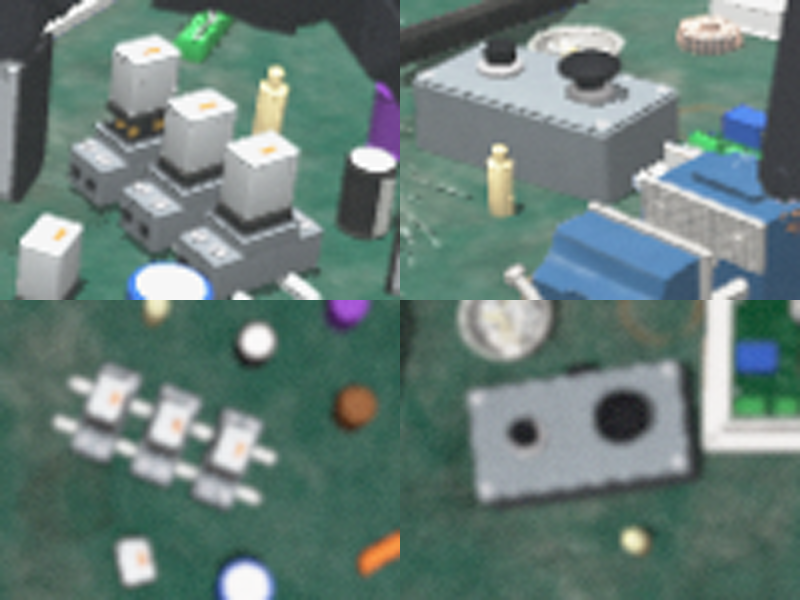

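The crops settle which relay to press. The proud relay is the farthest one: scene (381,212), top (368,188), with its brass blades showing. The candidates were:
- **Relays already home:** top (383,194) and (399,200).
- **Loose spare:** (374,230).
- **Button to press:** the small one at top (226,183). The mushroom at (251,179) stays untouched.

The 44 mm pitch and 70 mm button spacing both check out, so I'll approach with the fingers shut.

```bash
python3 -m creep '[{"dx":0.5,"dy":0.3,"gripper":0},{"dx":1,"dy":0.62,"gripper":0},{"dx":1,"dy":0.62,"gripper":0}]' >/dev/null
python3 -m creep '[{"dx":0.5,"dy":0.3,"gripper":0},{"dx":1,"dy":0.62,"gripper":0},{"dx":1,"dy":0.62,"gripper":0}]' >/dev/null
python3 -m creep '[{"dx":0.5,"dy":0.3,"gripper":0},{"dx":1,"dy":0.62,"gripper":0},{"dx":1,"dy":0.62,"gripper":0}]' >/dev/null
python3 -m creep '[{"dx":0.5,"dy":0.3,"gripper":0},{"dx":1,"dy":0.62,"gripper":0},{"dx":1,"dy":0.62,"gripper":0},{"dx":1,"dy":0.62,"gripper":0}]'
```

```text
invalid input at $[0]: expected keys wx, wy, wz, dx, dy, dz, gripper
invalid input at $[0]: expected keys wx, wy, wz, dx, dy, dz, gripper
invalid input at $[0]: expected keys wx, wy, wz, dx, dy, dz, gripper
invalid input at $[0]: expected keys wx, wy, wz, dx, dy, dz, gripper
```

```bash
python3 -m creep '[{"wx":0,"wy":0,"wz":0,"dx":0.5,"dy":0.3,"dz":0,"gripper":0},{"wx":0,"wy":0,"wz":0,"dx":1,"dy":0.62,"dz":0,"gripper":0},{"wx":0,"wy":0,"wz":0,"dx":1,"dy":0.62,"dz":0,"gripper":0}]'
python3 -m creep '[{"wx":0,"wy":0,"wz":0,"dx":0.5,"dy":0.3,"dz":0,"gripper":0},{"wx":0,"wy":0,"wz":0,"dx":1,"dy":0.62,"dz":0,"gripper":0},{"wx":0,"wy":0,"wz":0,"dx":1,"dy":0.62,"dz":0,"gripper":0}]'
python3 -m creep '[{"wx":0,"wy":0,"wz":0,"dx":0.5,"dy":0.3,"dz":0,"gripper":0},{"wx":0,"wy":0,"wz":0,"dx":1,"dy":0.62,"dz":0,"gripper":0},{"wx":0,"wy":0,"wz":0,"dx":1,"dy":0.62,"dz":0,"gripper":0}]'
python3 -m creep '[{"wx":0,"wy":0,"wz":0,"dx":0.5,"dy":0.3,"dz":0,"gripper":0},{"wx":0,"wy":0,"wz":0,"dx":1,"dy":0.62,"dz":0,"gripper":0},{"wx":0,"wy":0,"wz":0,"dx":1,"dy":0.62,"dz":0,"gripper":0},{"wx":0,"wy":0,"wz":0,"dx":1,"dy":0.62,"dz":0,"gripper":0}]'
```

```text
clock: 0.45
position: [0.2574, -0.5222, 0.2312]
tcp_rot: [0.989, 0.148, 0.001, -0.001]
force: [-0.5, 0.4, 0.2]
opening: 0.0516
finger_force: 0.0
clock: 0.7
position: [0.3377, -0.4721, 0.2312]
tcp_rot: [0.989, 0.149, 0.001, -0.001]
force: [-0.5, 0.3, -0.0]
opening: 0.0122
finger_force: 0.0
clock: 0.95
position: [0.4175, -0.4224, 0.2309]
tcp_rot: [0.989, 0.149, 0.001, -0.001]
force: [-0.2, -0.5, 0.1]
opening: -0.0003
finger_force: 0.0
clock: 1.28
position: [0.4958, -0.374, 0.2305]
tcp_rot: [0.989, 0.149, -0.0, -0.001]
force: [0.5, 1.1, 0.8]
opening: -0.0
finger_force: 0.0
```

```bash
python3 -m creep '[{"wx":0,"wy":0,"wz":0,"dx":0.2,"dy":0.09,"dz":-0.2,"gripper":0},{"wx":0,"wy":0,"wz":0,"dx":0.2,"dy":0.09,"dz":-0.6,"gripper":0},{"wx":0,"wy":0,"wz":0,"dx":0.2,"dy":0.09,"dz":-1,"gripper":0},{"wx":0,"wy":0,"wz":0,"dx":0.2,"dy":0.09,"dz":-1,"gripper":0}]'
python3 -m creep '[{"wx":0,"wy":0,"wz":0,"dx":0,"dy":0,"dz":-0.3,"gripper":0},{"wx":0,"wy":0,"wz":0,"dx":0,"dy":0,"dz":-0.6,"gripper":0},{"wx":0,"wy":0,"wz":0,"dx":0,"dy":0,"dz":-0.6,"gripper":0},{"wx":0,"wy":0,"wz":0,"dx":0,"dy":0,"dz":-0.6,"gripper":0}]'
python3 - <<'E'
from h import *
c=vision.read_camera("scene");a=c["pixels"]
print(proj(c,robot.sense()["position"]))
p=np.array([.512,-.367,.086]);print(proj(c,p),proj(c,p+[0,0,.01]))
cv2.imwrite("pics/s1.png",cv2.resize(a[175:275,325:458],None,fx=6,fy=6,interpolation=cv2.INTER_CUBIC))
E
```

```text
clock: 1.62
position: [0.5062, -0.3677, 0.1427]
tcp_rot: [0.989, 0.146, -0.005, -0.005]
force: [-0.5, 0.8, -3.0]
opening: -0.0002
finger_force: 0.0
clock: 1.95
position: [0.5085, -0.3692, 0.1034]
tcp_rot: [0.989, 0.146, -0.001, -0.001]
force: [0.0, 0.3, -0.2]
opening: 0.0001
finger_force: 0.0
[384.39637684 202.17965283]
[383.01770641 210.13947894] [383.47843579 205.55315861]
```

View pics/s1.png

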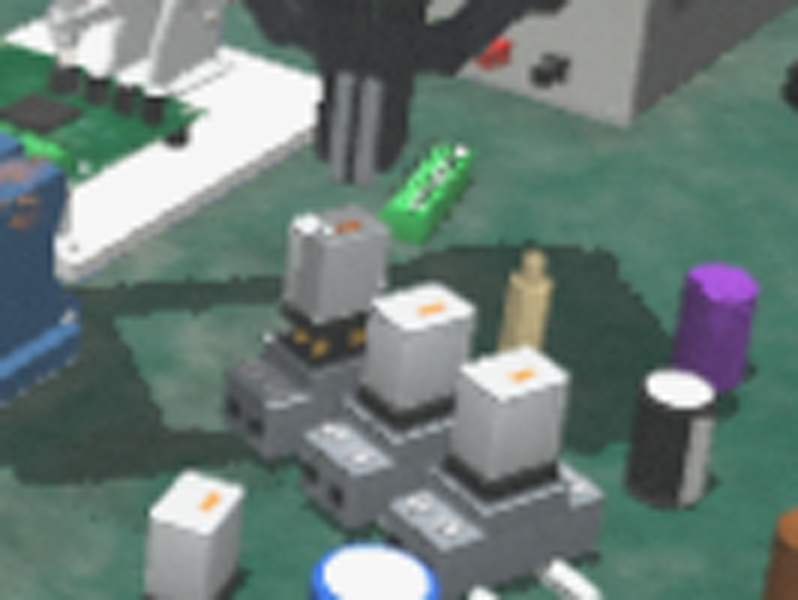

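The tips hang over the proud relay: its top is near crop (338,225), scene px (381.3,212.5), and the tips are at about (384,202). I'll refine the top-face centres once with masks before pressing.

```bash
python3 - <<'E'
from h import *
ct=vision.read_camera("top");cs=vision.read_camera("scene")
def rects(f,thr,x,y,w,h,s=8,dark=False):
    g=cv2.cvtColor(cv2.imread(f),cv2.COLOR_BGR2GRAY)[y:y+h,x:x+w]
    g=cv2.resize(g,None,fx=s,fy=s,interpolation=cv2.INTER_CUBIC)
    m=((g<thr) if dark else (g>thr)).astype(np.uint8)
    m=cv2.morphologyEx(m,cv2.MORPH_OPEN,np.ones((3*s,3*s),np.uint8))
    out=[]
    for k in cv2.findContours(m,0,2)[0]:
        r=cv2.minAreaRect(k); out.append((np.array(r[0])/s-.5+.5/s+[x,y],np.array(r[1])/s))
    return out
for n,c,f,b,zs in (("top",ct,"pics/top0.png",(350,178,65,40),(.0765,.086)),("scene",cs,"pics/scene0.png",(368,205,55,45),(.0765,.086))):
  for thr in (185,205):
    for u,wh in rects(f,thr,*b): print(n,thr,u.round(1),wh.round(1),[ray(c,u,z).round(4)[:2].tolist() for z in zs])
for u,wh in rects("pics/top0.png",70,212,170,55,28,dark=True): print("btn",u.round(1),wh.round(1),ray(ct,u,.0695).round(4))
for u,wh in rects("pics/scene0.png",70,243,160,45,22,dark=True): print("btn s",u.round(1),wh.round(1),ray(cs,u,.0695).round(4))
E
```

```text
top 185 [398.5 201.6] [ 9.  10.4] [[0.4775, -0.4472], [0.476, -0.4462]]
top 185 [382.6 195.2] [ 8.  11.1] [[0.4947, -0.4061], [0.4931, -0.4055]]
top 185 [367.  188.9] [10.1  9.4] [[0.5116, -0.3653], [0.5099, -0.365]]
top 205 [398.3 201.7] [7.9 9.4] [[0.4773, -0.4468], [0.4758, -0.4459]]
top 205 [382.4 195.4] [ 7. 10.] [[0.494, -0.4057], [0.4924, -0.405]]
top 205 [366.5 188.9] [7.4 9.6] [[0.5115, -0.3641], [0.5098, -0.3638]]
scene 185 [381.8 247.6] [3.8 6.2] [[0.4094, -0.4292], [0.3962, -0.4365]]
scene 185 [370.2 238.4] [6.4 5.4] [[0.4213, -0.398], [0.4078, -0.406]]
scene 185 [395.2 226.2] [ 7.8 14.4] [[0.4884, -0.4091], [0.4733, -0.4169]]
scene 185 [410.4 230.5] [20.9 15. ] [[0.4932, -0.4381], [0.4779, -0.4451]]
scene 185 [381.4 212.4] [ 7.1 13.2] [[0.5179, -0.3607], [0.502, -0.3696]]
scene 205 [410.4 236.9] [ 8.2 13.7] [[0.4731, -0.4488], [0.4584, -0.4556]]
scene 205 [412.4 227.4] [5.  4.1] [[0.5056, -0.4353], [0.49, -0.4424]]
scene 205 [395.1 226.1] [ 7.1 12.9] [[0.4884, -0.4088], [0.4733, -0.4166]]
scene 205 [381.2 212.3] [ 6.5 11.9] [[0.5179, -0.3603], [0.502, -0.3692]]
btn [225.6 182.8] [4.8 4.8] [0.5305 0.0182 0.0695]
btn [250.4 178.8] [11.5 12.8] [ 0.5414 -0.0502  0.0695]
btn s [276.7 175.1] [2.9 3.2] [ 0.5236 -0.0664  0.0695]
btn s [281.9 170.9] [3.5 3.9] [ 0.5505 -0.0574  0.0695]
btn s [255.  167.4] [5.5 6.1] [0.5219 0.007  0.0695]
btn s [250.6 163.1] [ 7.1 16. ] [0.5341 0.0366 0.0695]
```

Measured proud top is (0.508, -0.366), averaged over the two views, with the TCP 3 mm off in y. I'll correct that while descending to just above it.

```bash
python3 -m creep '[{"wx":0,"wy":0,"wz":0,"dx":0,"dy":0.04,"dz":-0.06,"gripper":0},{"wx":0,"wy":0,"wz":0,"dx":0,"dy":0.04,"dz":-0.12,"gripper":0},{"wx":0,"wy":0,"wz":0,"dx":0,"dy":0.04,"dz":-0.16,"gripper":0},{"wx":0,"wy":0,"wz":0,"dx":0,"dy":0.04,"dz":-0.16,"gripper":0}]'
python3 -m creep '[{"wx":0,"wy":0,"wz":0,"dx":0,"dy":0,"dz":-0.015,"gripper":0},{"wx":0,"wy":0,"wz":0,"dx":0,"dy":0,"dz":-0.03,"gripper":0},{"wx":0,"wy":0,"wz":0,"dx":0,"dy":0,"dz":-0.045,"gripper":0},{"wx":0,"wy":0,"wz":0,"dx":0,"dy":0,"dz":-0.06,"gripper":0},{"wx":0,"wy":0,"wz":0,"dx":0,"dy":0,"dz":-0.06,"gripper":0}]'
```

```text
clock: 2.43
position: [0.5094, -0.3651, 0.0894]
tcp_rot: [0.989, 0.146, -0.001, -0.001]
force: [0.5, -0.1, -0.4]
opening: 0.0001
finger_force: 0.0
clock: 2.85
position: [0.5097, -0.3655, 0.0853]
tcp_rot: [0.989, 0.146, -0.0, -0.0]
force: [-0.3, 0.5, 0.1]
opening: -0.0
finger_force: 0.0
```

```bash
python3 -m creep '[{"wx":0,"wy":0,"wz":0,"dx":0,"dy":0,"dz":-0.012,"gripper":0},{"wx":0,"wy":0,"wz":0,"dx":0,"dy":0,"dz":-0.025,"gripper":0},{"wx":0,"wy":0,"wz":0,"dx":0,"dy":0,"dz":-0.037,"gripper":0},{"wx":0,"wy":0,"wz":0,"dx":0,"dy":0,"dz":-0.037,"gripper":0}]'
python3 -m creep '[{"wx":0,"wy":0,"wz":0,"dx":0,"dy":0,"dz":-0.012,"gripper":0},{"wx":0,"wy":0,"wz":0,"dx":0,"dy":0,"dz":-0.025,"gripper":0},{"wx":0,"wy":0,"wz":0,"dx":0,"dy":0,"dz":-0.025,"gripper":0}]'
```

```text
clock: 3.18
position: [0.5099, -0.3656, 0.0834]
tcp_rot: [0.989, 0.146, 0.0, 0.0]
force: [-1.2, 1.1, 4.1]
opening: 0.0
finger_force: 2.0
clock: 3.43
position: [0.5099, -0.3656, 0.0809]
tcp_rot: [0.989, 0.146, 0.0, 0.0]
force: [-1.6, -0.4, 4.1]
opening: 0.0003
finger_force: 2.2
```

```bash
python3 -m creep '[{"wx":0,"wy":0,"wz":0,"dx":0,"dy":0,"dz":-0.012,"gripper":0},{"wx":0,"wy":0,"wz":0,"dx":0,"dy":0,"dz":-0.025,"gripper":0},{"wx":0,"wy":0,"wz":0,"dx":0,"dy":0,"dz":-0.035,"gripper":0},{"wx":0,"wy":0,"wz":0,"dx":0,"dy":0,"dz":-0.035,"gripper":0}]'
python3 -m creep '[{"wx":0,"wy":0,"wz":0,"dx":0,"dy":0,"dz":-0.008,"gripper":0},{"wx":0,"wy":0,"wz":0,"dx":0,"dy":0,"dz":-0.008,"gripper":0},{"wx":0,"wy":0,"wz":0,"dx":0,"dy":0,"dz":-0.008,"gripper":0}]'
```

```text
clock: 3.77
position: [0.5098, -0.3656, 0.0777]
tcp_rot: [0.989, 0.146, 0.0, 0.0]
force: [-0.6, 0.1, 3.5]
opening: -0.0
finger_force: 1.8
clock: 4.02
position: [0.5098, -0.3656, 0.0771]
tcp_rot: [0.989, 0.146, 0.0, 0.0]
force: [-0.0, 0.9, 2.8]
opening: 0.0
finger_force: 1.8
```

```bash
python3 -m creep '[{"wx":0,"wy":0,"wz":0,"dx":0,"dy":0,"dz":-0.008,"gripper":0},{"wx":0,"wy":0,"wz":0,"dx":0,"dy":0,"dz":-0.008,"gripper":0},{"wx":0,"wy":0,"wz":0,"dx":0,"dy":0,"dz":-0.008,"gripper":0}]'
python3 -m creep '[{"wx":0,"wy":0,"wz":0,"dx":0,"dy":0,"dz":-0.006,"gripper":0},{"wx":0,"wy":0,"wz":0,"dx":0,"dy":0,"dz":-0.006,"gripper":0},{"wx":0,"wy":0,"wz":0,"dx":0,"dy":0,"dz":-0.006,"gripper":0}]'
```

```text
clock: 4.27
position: [0.5098, -0.3656, 0.0766]
tcp_rot: [0.989, 0.146, 0.0, 0.0]
force: [-0.3, 0.1, 3.8]
opening: -0.0
finger_force: 1.9
clock: 4.52
position: [0.5098, -0.3656, 0.0762]
tcp_rot: [0.989, 0.146, 0.0, 0.0]
force: [-0.7, -0.8, 5.2]
opening: -0.0001
finger_force: 2.0
```

```bash
python3 -m creep '[{"wx":0,"wy":0,"wz":0,"dx":0,"dy":0,"dz":-0.006,"gripper":0},{"wx":0,"wy":0,"wz":0,"dx":0,"dy":0,"dz":-0.006,"gripper":0},{"wx":0,"wy":0,"wz":0,"dx":0,"dy":0,"dz":-0.006,"gripper":0}]'
```

```text
clock: 4.77
position: [0.5098, -0.3656, 0.0761]
tcp_rot: [0.989, 0.146, 0.0, 0.0]
force: [-0.8, -0.1, 6.2]
opening: -0.0001
finger_force: 2.9
```

```bash
python3 -m creep '[{"wx":0,"wy":0,"wz":0,"dx":0,"dy":0,"dz":-0.005,"gripper":0},{"wx":0,"wy":0,"wz":0,"dx":0,"dy":0,"dz":-0.005,"gripper":0},{"wx":0,"wy":0,"wz":0,"dx":0,"dy":0,"dz":-0.005,"gripper":0}]'
```

```text
clock: 5.02
position: [0.5099, -0.3656, 0.0761]
tcp_rot: [0.989, 0.146, 0.0, 0.0]
force: [-1.0, 0.2, 7.1]
opening: 0.0003
finger_force: 3.6
```

```bash
python3 -m creep '[{"wx":0,"wy":0,"wz":0,"dx":0,"dy":0,"dz":-0.01,"gripper":0},{"wx":0,"wy":0,"wz":0,"dx":0,"dy":0,"dz":-0.02,"gripper":0},{"wx":0,"wy":0,"wz":0,"dx":0,"dy":0,"dz":-0.02,"gripper":0},{"wx":0,"wy":0,"wz":0,"dx":0,"dy":0,"dz":-0.02,"gripper":0}]'
```

```text
clock: 5.35
position: [0.5099, -0.3657, 0.0761]
tcp_rot: [0.989, 0.146, 0.001, 0.001]
force: [-3.8, 2.6, 12.1]
opening: 0.0001
finger_force: 6.5
```

The TCP has stalled at 0.0761 while the force climbs to 12 N, so the relay is on its stop. I'll lift off, check it, and head for the button.

```bash
python3 -m creep '[{"wx":0,"wy":0,"wz":0,"dx":0,"dy":0,"dz":0.1,"gripper":0},{"wx":0,"wy":0,"wz":0,"dx":0,"dy":0,"dz":0.5,"gripper":0},{"wx":0,"wy":0,"wz":0,"dx":0,"dy":0,"dz":1,"gripper":0},{"wx":0,"wy":0,"wz":0,"dx":0,"dy":0,"dz":1,"gripper":0}]' | head -2
python3 -m creep '[{"wx":0,"wy":0,"wz":0,"dx":0,"dy":0.4,"dz":0.2,"gripper":0},{"wx":0,"wy":0,"wz":0,"dx":0,"dy":0.8,"dz":0.3,"gripper":0},{"wx":0,"wy":0,"wz":0,"dx":0,"dy":1,"dz":0.3,"gripper":0}]' | head -2
python3 -m creep '[{"wx":0,"wy":0,"wz":0,"dx":0,"dy":0.4,"dz":0,"gripper":0},{"wx":0,"wy":0,"wz":0,"dx":0,"dy":0.8,"dz":0,"gripper":0},{"wx":0,"wy":0,"wz":0,"dx":0,"dy":1,"dz":0,"gripper":0}]' | head -2
python3 -m creep '[{"wx":0,"wy":0,"wz":0,"dx":0,"dy":0.4,"dz":0,"gripper":0},{"wx":0,"wy":0,"wz":0,"dx":0,"dy":0.8,"dz":0,"gripper":0},{"wx":0,"wy":0,"wz":0,"dx":0,"dy":1,"dz":0,"gripper":0}]' | head -2
python3 -m creep '[{"wx":0,"wy":0,"wz":0,"dx":0,"dy":0.4,"dz":0,"gripper":0},{"wx":0,"wy":0,"wz":0,"dx":0,"dy":0.8,"dz":0,"gripper":0},{"wx":0,"wy":0,"wz":0,"dx":0,"dy":1,"dz":0,"gripper":0},{"wx":0,"wy":0,"wz":0,"dx":0,"dy":1,"dz":0,"gripper":0}]'
python3 - <<'E'
from h import *
a=vision.read_camera("scene")["pixels"]
cv2.imwrite("pics/s2.png",cv2.resize(a[150:275,240:440],None,fx=4,fy=4,interpolation=cv2.INTER_CUBIC))
E
```

```text
clock: 5.68
position: [0.5117, -0.3669, 0.1621]
clock: 5.93
position: [0.5104, -0.2833, 0.1795]
clock: 6.18
position: [0.5094, -0.2025, 0.1766]
clock: 6.43
position: [0.5093, -0.1225, 0.1765]
clock: 6.77
position: [0.5094, -0.0424, 0.1766]
tcp_rot: [0.989, 0.148, -0.001, -0.001]
force: [-0.2, 0.5, -0.7]
opening: -0.0003
finger_force: 0.0
```

View pics/s2.png

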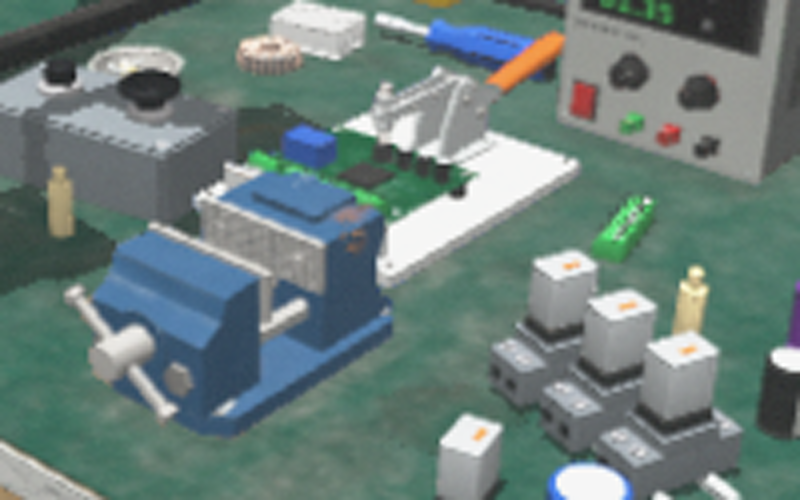

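The far relay, at crop (563,285), now stands level with the other two and no blades show. The small button is at crop (60,68) and the mushroom at (150,88), both undisturbed. Now to get over the small button.

```bash
python3 -m creep '[{"wx":0,"wy":0,"wz":0,"dx":0.1,"dy":0.35,"dz":0,"gripper":0},{"wx":0,"wy":0,"wz":0,"dx":0.23,"dy":0.74,"dz":0,"gripper":0},{"wx":0,"wy":0,"wz":0,"dx":0.23,"dy":0.74,"dz":0,"gripper":0},{"wx":0,"wy":0,"wz":0,"dx":0.23,"dy":0.74,"dz":-0.3,"gripper":0},{"wx":0,"wy":0,"wz":0,"dx":0.23,"dy":0.74,"dz":-0.7,"gripper":0},{"wx":0,"wy":0,"wz":0,"dx":0.23,"dy":0.74,"dz":-0.95,"gripper":0},{"wx":0,"wy":0,"wz":0,"dx":0.23,"dy":0.74,"dz":-0.95,"gripper":0},{"wx":0,"wy":0,"wz":0,"dx":0.23,"dy":0.74,"dz":-0.95,"gripper":0}]'
python3 - <<'E'
from h import *
c=vision.read_camera("scene");a=c["pixels"]
p=robot.sense()["position"];print(p,proj(c,p),proj(c,[p[0],p[1],.0695]))
cv2.imwrite("pics/s3.png",cv2.resize(a[130:205,210:310],None,fx=8,fy=8,interpolation=cv2.INTER_CUBIC))
E
```

```text
clock: 7.48
position: [0.5272, 0.0127, 0.1002]
tcp_rot: [0.989, 0.146, -0.002, -0.0]
force: [0.7, -0.9, 0.5]
opening: 0.0001
finger_force: 0.0
[0.52831023 0.0127734  0.1021593 ] [254.70427281 153.75631964] [255.30867909 166.13846067]
```

View pics/s3.png

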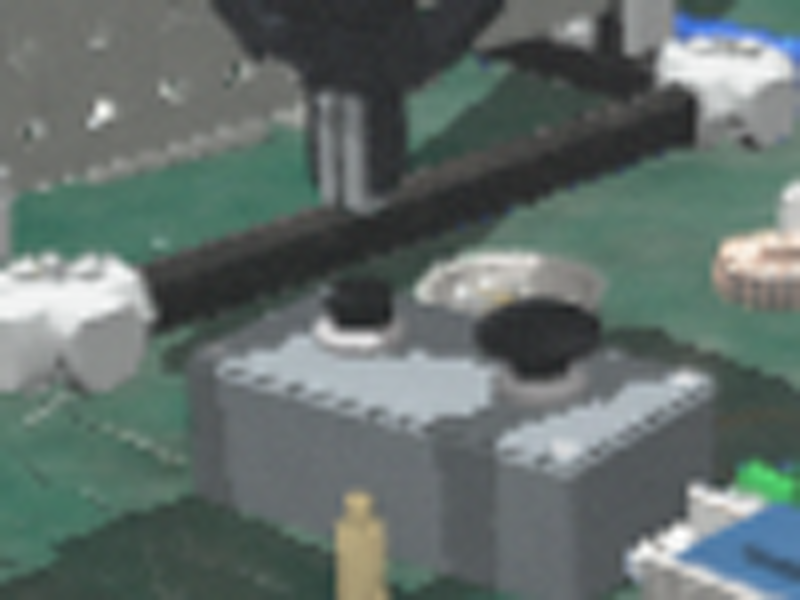

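The tips hang right above the small button, whose top is at crop (358,287), scene px (254.8,165.9). The TCP drops to (255.3,166.1), and the mushroom at crop (538,330) is clear. I'll nudge y by 3 mm and descend.

```bash
python3 -m creep '[{"wx":0,"wy":0,"wz":0,"dx":0,"dy":0.035,"dz":-0.12,"gripper":0},{"wx":0,"wy":0,"wz":0,"dx":0,"dy":0.035,"dz":-0.24,"gripper":0},{"wx":0,"wy":0,"wz":0,"dx":0,"dy":0.035,"dz":-0.33,"gripper":0},{"wx":0,"wy":0,"wz":0,"dx":0,"dy":0.035,"dz":-0.36,"gripper":0},{"wx":0,"wy":0,"wz":0,"dx":0,"dy":0.035,"dz":-0.36,"gripper":0}]'
python3 -m creep '[{"wx":0,"wy":0,"wz":0,"dx":0,"dy":0,"dz":-0.02,"gripper":0},{"wx":0,"wy":0,"wz":0,"dx":0,"dy":0,"dz":-0.03,"gripper":0},{"wx":0,"wy":0,"wz":0,"dx":0,"dy":0,"dz":-0.03,"gripper":0}]'
```

```text
clock: 7.95
position: [0.5275, 0.0165, 0.0717]
tcp_rot: [0.989, 0.146, -0.001, -0.0]
force: [-0.3, -0.4, -0.1]
opening: 0.0001
finger_force: 0.0
clock: 8.2
position: [0.5283, 0.0165, 0.0707]
tcp_rot: [0.989, 0.146, 0.0, 0.0]
force: [0.1, 0.3, -0.1]
opening: 0.0001
finger_force: 0.0
```

```bash
python3 -m creep '[{"wx":0,"wy":0,"wz":0,"dx":0,"dy":0,"dz":-0.015,"gripper":0},{"wx":0,"wy":0,"wz":0,"dx":0,"dy":0,"dz":-0.03,"gripper":0},{"wx":0,"wy":0,"wz":0,"dx":0,"dy":0,"dz":-0.045,"gripper":0},{"wx":0,"wy":0,"wz":0,"dx":0,"dy":0,"dz":-0.045,"gripper":0}]'
python3 -m creep '[{"wx":0,"wy":0,"wz":0,"dx":0,"dy":0,"dz":-0.012,"gripper":0},{"wx":0,"wy":0,"wz":0,"dx":0,"dy":0,"dz":-0.025,"gripper":0},{"wx":0,"wy":0,"wz":0,"dx":0,"dy":0,"dz":-0.025,"gripper":0}]'
```

```text
clock: 8.53
position: [0.5285, 0.0165, 0.0672]
tcp_rot: [0.989, 0.146, 0.0, 0.0]
force: [-0.2, 0.3, 2.4]
opening: -0.0002
finger_force: 1.4
clock: 8.78
position: [0.5284, 0.0165, 0.0652]
tcp_rot: [0.989, 0.146, 0.0, 0.0]
force: [0.4, -0.4, 4.2]
opening: 0.0004
finger_force: 2.1
```

```bash
python3 -m creep '[{"wx":0,"wy":0,"wz":0,"dx":0,"dy":0,"dz":-0.01,"gripper":0},{"wx":0,"wy":0,"wz":0,"dx":0,"dy":0,"dz":-0.015,"gripper":0},{"wx":0,"wy":0,"wz":0,"dx":0,"dy":0,"dz":-0.015,"gripper":0}]'
python3 -m creep '[{"wx":0,"wy":0,"wz":0,"dx":0,"dy":0,"dz":-0.006,"gripper":0},{"wx":0,"wy":0,"wz":0,"dx":0,"dy":0,"dz":-0.006,"gripper":0},{"wx":0,"wy":0,"wz":0,"dx":0,"dy":0,"dz":-0.006,"gripper":0}]'
```

```text
clock: 9.03
position: [0.5285, 0.0165, 0.0645]
tcp_rot: [0.989, 0.146, 0.001, 0.0]
force: [-0.9, -0.2, 6.0]
opening: 0.0
finger_force: 3.3
clock: 9.28
position: [0.5285, 0.0165, 0.0645]
tcp_rot: [0.989, 0.146, 0.001, 0.0]
force: [-1.1, -0.7, 9.0]
opening: 0.0001
finger_force: 4.3
```

The button is fully down: TCP at 0.0645, 5 mm of travel, stopped at 9 N. Now I'll withdraw.

```bash
python3 -m creep '[{"wx":0,"wy":0,"wz":0,"dx":0,"dy":0,"dz":0.06,"gripper":0},{"wx":0,"wy":0,"wz":0,"dx":0,"dy":0,"dz":0.2,"gripper":0},{"wx":0,"wy":0,"wz":0,"dx":0,"dy":0,"dz":0.6,"gripper":0},{"wx":0,"wy":0,"wz":0,"dx":0,"dy":0,"dz":1,"gripper":0},{"wx":0,"wy":0,"wz":0,"dx":0,"dy":0,"dz":1,"gripper":0},{"wx":0,"wy":0,"wz":0,"dx":0,"dy":0,"dz":1,"gripper":0},{"wx":0,"wy":0,"wz":0,"dx":0,"dy":0,"dz":1,"gripper":0}]'
python3 - <<'E'
from h import *
a=vision.read_camera("scene")["pixels"]
cv2.imwrite("pics/s4.png",cv2.resize(a[150:275,240:440],None,fx=4,fy=4,interpolation=cv2.INTER_CUBIC))
E
```

```text
clock: 9.87
position: [0.5278, 0.0165, 0.1427]
tcp_rot: [0.989, 0.146, -0.001, -0.0]
force: [0.8, 0.8, -0.1]
opening: -0.0003
finger_force: 0.0
```

View pics/s4.png

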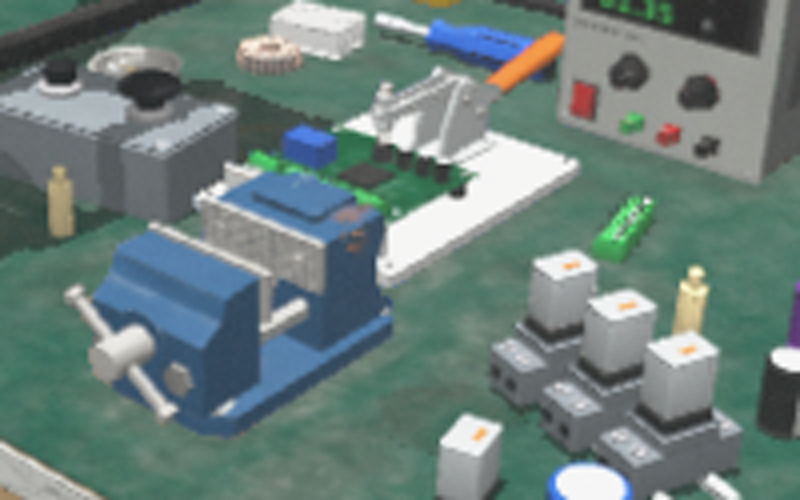

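The button is back up at crop (60,68), all three relays are level, and the loose parts haven't moved.

```bash
python3 -c "from bench import robot;print(robot.job_done())"
```

```text
the job is handed in; nothing more can be done
None
```

The proud relay is pressed fully home (12 N at its stop), the small button was then pressed its full 5 mm (9 N) and came back up, nothing else was disturbed as far as the final picture shows, and the job is handed in at about 10 s.

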